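# Set the doser's lever and lock it with the jam nut

## Task

On the coffee doser, first swing the setting lever by its upright pin until it points midway between the two raised bars of the index gate. Then run the hexagon jam nut down against the spring washer and tighten it firmly, but not so hard that it crushes the washer, so that the lever is locked in the gate. Leave the other things on the counter where they are.

Things in the scene. Friction and masses are not known exactly. Their poses are not given: they have to be found in the camera images.
- doser: Coffee doser, fixed to the counter: foot plate 150 x 130 x 8 mm, dark steel drum 106 mm across with its flat top 56 mm above the counter, chute on its front. From the drum's middle a fixed threaded boss, 32 mm across, rises to 80 mm. Origin: on the counter, on the axis of boss, lever and nut; z up, -x its front, with chute and index gate.
- jam_nut: Steel hexagon jam nut on the spindle above the boss: 44 mm across flats, 51 across corners, 12 thick. Origin: on the axis in its lower face; x axis normal to a flat (others every 60 degrees). Right-hand thread, 8 mm a turn: clockwise from above runs it down. Starts roughly 0.7 to 3.5 mm clear of the washer (0.5 to 2.8 rad of turning); runs freely at about 0.15 N m.
- nut_center (a point): Centre of the jam nut (half-way up, on the axis); with the nut down, about 89 to 90 mm above the counter. The spindle's end is 101 mm above the counter. Round nut and boss there is free room for fingers down to the lever, 66 mm above the counter.
- spring_washer: Very stiff spring washer on the boss, 35 mm across; its height differs each time, 3 to 4.3 mm (top 83 to 84.3 mm above the counter), and is not in this pose (origin: underside). When the nut bears on it, the torque needed rises by about 1 N m per rad: 0.45 to 0.6 N m is properly tight, under 0.4 too loose, over 0.7 crushes it. The nut stays tight when let go.
- espresso_cup: White patterned espresso cup, 60 x 83 x 52 mm, behind the doser; bystander. Origin at the centre of its underside.
- teaspoon: Steel teaspoon, 135 x 29 x 10 mm, lying to the right of the doser; bystander. Origin at the centre of its underside.
- mug_used: Orange mug, 80 x 112 x 94 mm, left of the doser; bystander. Origin at the centre of its underside.
- order_pad: Blue note pad, 130 x 79 x 14 mm, right and behind; bystander. Origin at the centre of its underside.
- card_terminal: Black card terminal, 169 x 76 x 50 mm, at the right; bystander. Origin at the centre of its underside.
- index_gate (a point): Middle of the index gate on the drum's top: two parallel raised radial bars (each 18 x 4 x 3 mm, 20 mm apart), 42 mm from the axis at the doser's front. All other scale marks are short and thin.
- lever (a joint): Angle of the setting lever about the upright axis, rad, anticlockwise from above positive; 0 when it points midway through the index gate; within 0.14 counts as set. Starts 0.5 to 1.3 anticlockwise of it. Turns level, needs 0.5 N m (7 N at the pin), stays where left. It carries the threaded spindle, and the nut turns along with it.
- lever_pin (a point): Centre of the black round upright pin at the lever's end, 74 mm from the axis: 12 mm across, 30 mm tall, from 66 to 96 mm above the counter. The steel lever below it (8 mm wide) lies 60 to 66 mm above the counter.

How it is judged:
On the way, in this order (a step that is already met when the one before it is completed fails the run):
1. the lever is in the index gate, the nut still clear of the washer (value of joint lever between -0.14 and 0.14 rad and contact force between jam_nut and spring_washer below 1 N), for 0.2 s.
2. the jam nut is tight on the washer (contact force between jam_nut and spring_washer above 30 N), for 0.2 s.
At the end, for the whole second after the job is handed in: The nut is let go and bears on the spring washer with 30 to 80 N (about 0.4 to 0.7 N m of tightening torque), and the lever is within 0.14 rad of the middle of the index gate (value of joint lever between -0.14 and 0.14 rad and contact force between jam_nut and spring_washer between 30 and 80 N and contact force between the fingers and doser below 0.1 N); the robot touches nothing.
It fails at once if the washer is crushed: the nut presses on it with more than 95 N (contact force between jam_nut and spring_washer above 95 N).
It fails at once if a bystander is moved by more than 30 mm (distance of any of espresso_cup, teaspoon, mug_used, order_pad, card_terminal from where it was at the start of the episode above 0.03 m).
It also fails if it takes over 72 s, if anything falls off the work surface, if the arm or the gripper's body presses on something with over 40 N, if the wrist force passes 120 N, or if a joint passes its speed limit or range.

## Robot

A 6-joint arm with a two-finger parallel gripper is mounted at the origin on a cart in front of the work surface, level with it; the furniture and walls round the work are solid. World frame = base frame: x ahead of the robot, y to its left, z up, the work surface at z = 0. Lengths are in m, angles in rad, forces in N, time in s.
With the tool pointing down it reaches from about 0.3 to 0.775 m from the base axis. Payload 14.6 kg.
Tool frame: the origin (TCP) lies midway between the tips of the shut fingers; the grasp point (between the pads) lies 19 mm behind it; z points along the fingers, y is the line along which they close (so a half turn about z gives the same grasp; the last joint's range is limited). The gripper opens to 85 mm and grips with 20 to 120 N. Pads are 22 mm wide; open, the fingers measure 114 mm over their backs; the gripper's body (76 mm by 85 mm) begins 54 mm behind the grasp point. The pads swing forward as they close: fully open they stand 13 mm farther back than shut.
Start: joints at [1.159, 0.3, 1.521, -0, 1.321, -0.067], TCP at [0.186, 0.518, 0.231] pointing down, gripper open.
Joint ranges: [-3.03, 3.03], [-0.79, 2.21], [0.23, 2.52], [-1.04, 4.18], [0, 3.07], [-2.55, 2.55]. Speed limits (rad/s): [2.22, 2.22, 2.57, 3.14, 3.14, 3.14].

## Interface

Orientations are given as a rotation vector (axis times angle).
In Python, from station import robot gives the robot as it stands.
- The arm moves only by the tool servo_tool, never from a script. Its arguments are lists of equal length, an entry for each row: "translation": the shift along the tool's x, y, z normalised to -1 to 1, where 1 is 0.12 m, a list of three; "turn": the turn, a rotation vector about the tool's x, y, z normalised to -1 to 1, where 1 is 90 degrees, a list of three; "claw": the closure, from -1 (fully open) to 1 (shut). A call has 1 to 10 rows; each row is the pose to reach, as a shift and turn from the pose commanded when the call began, along the tool's axes at that moment; what a row does not reach only later rows make up. A row lasts 1/12 s, in which the tool goes at most 41.7 mm and 7.16 degrees, less where a joint would pass 70% of its speed; a pose out of reach is approached as far as the arm can. A call with a number of a shift or a turn outside -1 to 1 is refused whole. A call with a gripper value outside its range is refused whole. The fingers move at their own pace and stop on an object; the grip force is fixed at half the most. Time passes only in rows, so rows that repeat a pose let the fingers close. It gives the time, the measured TCP pose, the force, the opening and the grip force at its end, in the units of the state.
- robot.get_obs(): the state, without advancing time (a new reading comes with each control period).
- robot.get_image(name): name is "side" or "top" or "wrist"; returns a dict with "image" (384x512x3 uint8, red, green, blue), "mtx" (3x3 intrinsics, pixels), "k1" (the pictures are not rectified: a ray, as slopes to the right and down, at radius r is drawn at 1 + k1 r^2 times it, then the intrinsics apply), "xyz" and "orientation" of the camera in the world; the wrist camera has in their place "mount" (4x4, takes a point from camera to tool coordinates, whose origin is the TCP and whose axes are the flange's). Camera axes: x right, y down, z forward; pixel columns grow to the right and rows downward; lengths in m; the calibration is good to about 2 mm. A picture is of the moment at which its call begins: read the wrist's pose just before it. There is no depth.
- robot.hand_in(): hands the job in; it is judged then, once.
The state is a dict: "time_s": time; "joints": joint angles; "joint_vel": joint speeds; "joint_torque": joint torques, N m; "tool_pos": TCP position; "ee_rot": TCP orientation; "force": force on the tool from outside, world axes, zero at the start; "ft_torque": the same for the moment, N m; "grip_width": finger opening in m; "finger_force": force on a finger pad.
Only numpy, scipy, OpenCV 4.12 (cv2) and the standard library are available. Lean on these libraries where they do the work, as an engineer would, in place of code of your own. Each camera call takes 0.05 s, during which the arm holds its last target. There are 200 camera calls.

## Working session

There is one attempt and no reset: what is moved stays moved. The work goes in short steps, Python scripts to look and compute and a tool call to move; the robot and the scene stay as the last step left them, time stands still between calls to the robot, and variables do not carry over. Pictures are saved under pics/ and viewed, at most 10 in all, crops included, and the job is handed in when it is done.

Besides the shell and the picture viewer there is one more tool, called after "Call:" in YAML: its name, and indented under it one key for each argument. servo_tool: Moves the arm, as the interface text tells. Scaled input: -1 to 1 covers 0.12 m each way for a shift and 90 degrees each way for a turn. Its arguments: {"type":"object","properties":{"translation":{"type":"array","items":{"type":"array","items":{"type":"number","minimum":-1,"maximum":1}}},"turn":{"type":"array","items":{"type":"array","items":{"type":"number","minimum":-1,"maximum":1}}},"claw":{"type":"array","items":{"type":"number"}}},"required":["translation","turn","claw"]}

```bash
mkdir -p pics; ls; cat > h.py <<'E'
import numpy as np, cv2
from scipy.spatial.transform import Rotation as R
from station import robot
def cam(n):
    o=robot.get_obs(); d=robot.get_image(n)
    if 'mount' in d:
        T=np.eye(4);T[:3,:3]=R.from_rotvec(o['ee_rot']).as_matrix();T[:3,3]=o['tool_pos'];T=T@np.array(d['mount']);d['P'],d['M']=T[:3,3],T[:3,:3]
    else:
        d['P']=np.array(d['xyz']);q=np.array(d['orientation']);d['M']=q if q.shape==(3,3) else R.from_rotvec(q).as_matrix()
    return d
def ray(d,u,v):
    K=np.array(d['mtx']);s=np.array([(u-K[0,2])/K[0,0],(v-K[1,2])/K[1,1]]);t=s.copy()
    for _ in range(20): t=s/(1+d['k1']*(t@t))
    return d['M']@np.array([t[0],t[1],1])
def onz(d,u,v,z):
    r=ray(d,u,v);return d['P']+r*(z-d['P'][2])/r[2]
def proj(d,p):
    c=d['M'].T@(np.array(p)-d['P']);t=c[:2]/c[2];t=t*(1+d['k1']*(t@t));K=np.array(d['mtx']);return K[:2,:2]@t+K[:2,2]
def save(d,n): cv2.imwrite(f'pics/{n}.png',d['image'][:,:,::-1])
E
python3 - <<'E'
from h import *
import pickle
o=robot.get_obs();print(o)
ds={n:cam(n) for n in('side','top','wrist')}
for n,d in ds.items():
    print(n,d['P'],d['M'].round(3).tolist(),d['k1'],d['mtx']);save(d,n+'0')
pickle.dump(ds,open('d0.pkl','wb'))
E
```

```text
pics
{'time_s': 0.0, 'joints': array([ 1.15939637e+00,  3.00439474e-01,  1.52156976e+00, -1.99156914e-06,
        1.32071065e+00, -6.66410982e-02]), 'joint_vel': array([ 0.00105855, -0.00128929, -0.00016439,  0.00028143,  0.00141636,
        0.00037225]), 'joint_torque': array([-1.04709725e-03, -5.43505418e+01, -3.61783397e+01, -1.10014014e-04,
        4.18982352e-03, -2.81319006e-05]), 'tool_pos': array([0.18581496, 0.51741466, 0.23074345]), 'ee_rot': array([-5.38821657e-01, -3.09477103e+00,  1.72087984e-03]), 'force': array([0.05860835, 0.46184828, 0.24439644]), 'ft_torque': array([-0.00218073, -0.02379589, -0.05315299]), 'finger_force': 0.0, 'grip_width': 0.08555515975583919}
side [ 0.47981343 -1.05028742  0.73694435] [[0.995, -0.07, 0.069], [-0.098, -0.672, 0.734], [-0.006, -0.737, -0.676]] 0.032207407284200955 [[393.38781444   0.         253.71964668]
 [  0.         393.38781444 193.00950621]
 [  0.           0.           1.        ]]
top [ 0.48594658 -0.338031    1.12057103] [[0.029, -0.997, 0.073], [-1.0, -0.03, -0.007], [0.009, -0.072, -0.997]] -0.10455463738293366 [[382.80727157   0.         258.62470533]
 [  0.         382.80727157 192.04409727]
 [  0.           0.           1.        ]]
wrist [0.10859515 0.54534364 0.37339273] [[0.337, 0.891, 0.304], [0.942, -0.319, -0.109], [-0.001, 0.323, -0.946]] -0.06176241832754263 [[290.00513988   0.         254.45520042]
 [  0.         290.00513988 188.01795823]
 [  0.           0.           1.        ]]
```

View pics/top0.png

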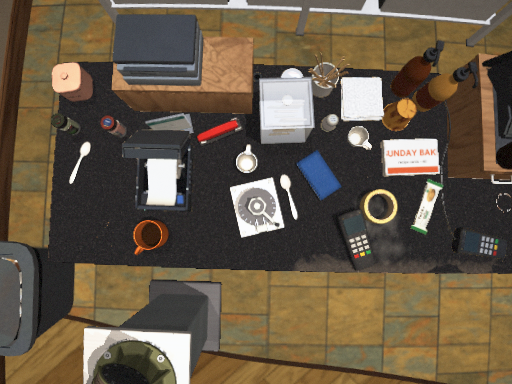

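View pics/side0.png

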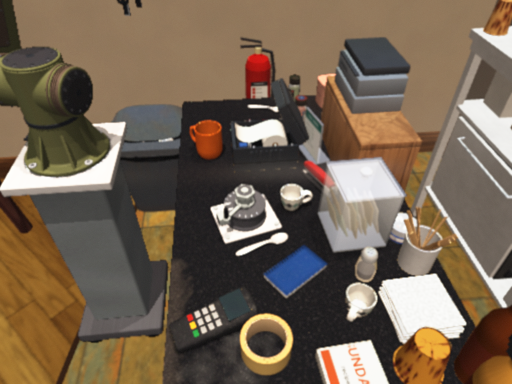

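The top view shows the doser at about (257,206), the spoon to its right at (289,197), and the mug at the left, at (150,236). I'll enlarge the doser and compute its position.

```bash
python3 - <<'E'
from h import *
import pickle
ds=pickle.load(open('d0.pkl','rb'));d=ds['top']
im=d['image'][170:245,220:310,::-1];cv2.imwrite('pics/topc.png',cv2.resize(im,None,fx=8,fy=8,interpolation=cv2.INTER_CUBIC))
print(onz(d,257,206,.09),onz(d,274,226,.096),onz(d,150,236,.09),onz(d,246,161,.05),onz(d,289,197,.0))
E
```

```text
[ 0.5232125  -0.34224942  0.09      ] [ 0.47094061 -0.38918541  0.096     ] [ 0.43337038 -0.05621849  0.09      ] [ 0.6506431 -0.3075963  0.05     ] [ 0.55566496 -0.43575481  0.        ]
```

View pics/topc.png

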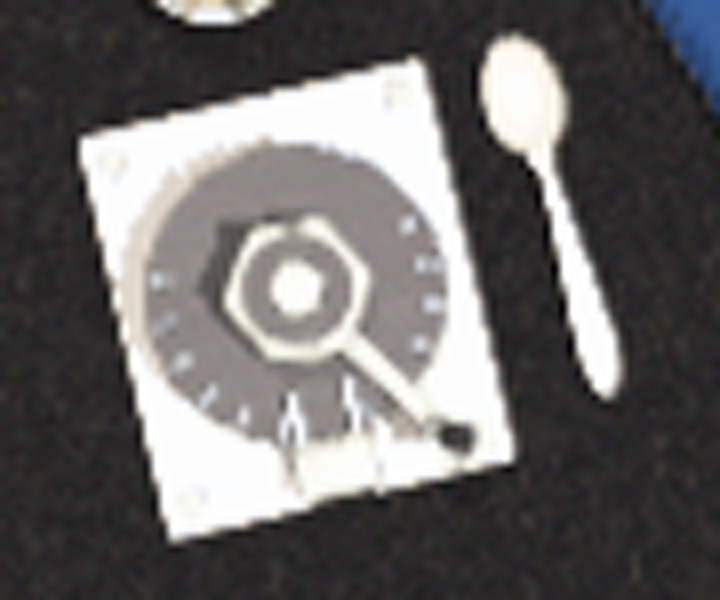

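```bash
python3 - <<'E'
from h import *
import pickle
ds=pickle.load(open('d0.pkl','rb'));d=ds['top']
f=lambda u,v,z:onz(d,220+(u+.5)/8-.5,170+(v+.5)/8-.5,z)[:2]
a=f(297,288,.098);p=f(456,432,.096);b1=f(291,408,.058);b2=f(351,395,.058);g=(b1+b2)/2
c=[f(*x,.004) for x in((80,137),(425,60),(515,460),(172,540))]
print(a,p,b1,b2,g,np.mean(c,0))
ang=lambda v:np.degrees(np.arctan2(v[1],v[0]))
print(ang(p-a),np.linalg.norm(p-a),ang(g-a),np.linalg.norm(g-a),ang(c[3]-c[0]),ang(c[2]-c[1]),ang(c[2]-c[3])-90)
# nut corners
for x in((225,297),(258,232),(325,220),(369,280),(340,345),(275,360)): 
  q=f(*x,.094); print(ang(q-a),np.linalg.norm(q-a))
E
```

```text
[ 0.52406696 -0.3413473 ] [ 0.4776308  -0.39585591] [ 0.4839505  -0.34063959] [ 0.48905544 -0.36127691] [ 0.48650297 -0.35095825] [ 0.52376336 -0.34213941]
-130.4278397090045 0.07160659644465542 -165.64843592949472 0.038774005681517114 -165.2335665755477 -165.81430402867886 -165.2462401634479
98.50176171455773 0.024285438001351564
36.31225344090129 0.023021380706967746
-20.571767949947034 0.024844446684364377
-81.60678783026165 0.024332767606843046
-141.02288378659023 0.023811942901512066
164.6634998750711 0.025066286492534024
```

```bash
cat >> h.py <<'E'
def psi(r):
    x=R.from_rotvec(r).as_matrix()[:,0];return np.degrees(np.arctan2(x[1],x[0]))
def plan(wps,p=None,ps=None):
    "wps: (x,y,z,psi deg); prints normalised rows, each relative to the previous waypoint"
    if p is None:
        o=robot.get_obs();p=o['tool_pos'];ps=psi(o['ee_rot']);print('at',p.round(4),round(ps,2),'t',o['time_s'],'F',o['force'].round(2),'T',o['ft_torque'].round(3),'w',o['grip_width'],o['joints'].round(2))
        print('tilt',(R.from_rotvec(o['ee_rot']).as_matrix()[:,2]).round(4))
    for w in wps:
        a=np.radians(ps);d=np.array(w[:3])-p;X=np.array([np.cos(a),np.sin(a),0]);Y=np.array([np.sin(a),-np.cos(a),0])
        dp=(w[3]-ps+180)%360-180
        print((np.array([X@d,Y@d,-d[2]])/.12).round(3).tolist(),'turn z',round(-dp/90,3));p=np.array(w[:3]);ps=w[3]
E
python3 - <<'E'
from h import *
o=robot.get_obs();p=o['tool_pos']
r0,a0=np.hypot(p[0],p[1]),np.arctan2(p[1],p[0]);t=np.array([.476,-.3984]);r1,a1=np.hypot(*t),np.arctan2(t[1],t[0])
n=8
plan([(*( (r0+(r1-r0)*s)*np.array([np.cos(a0+(a1-a0)*s),np.sin(a0+(a1-a0)*s)])),.231+(.2-.231)*s,160.1-128.1*s) for s in np.arange(1,n+1)/n])
E
```

```text
at [0.1858 0.5175 0.2309] 160.24 t 0.15 F [0.52 0.99 0.05] T [ 0.012  0.05  -0.003] w 0.08540388249098678 [ 1.16  0.3   1.52 -0.    1.32 -0.07]
tilt [-4.e-04 -8.e-04 -1.e+00]
[-1.108, -0.06, 0.031] turn z 0.18
[-1.127, -0.015, 0.032] turn z 0.178
[-1.145, 0.028, 0.032] turn z 0.178
[-1.161, 0.073, 0.032] turn z 0.178
[-1.175, 0.119, 0.032] turn z 0.178
[-1.187, 0.166, 0.032] turn z 0.178
[-1.197, 0.215, 0.032] turn z 0.178
[-1.205, 0.264, 0.032] turn z 0.178
```

Call:
servo_tool:
  translation:
    - [-1,-0.03,0.03]
    - [-1,-0.03,0.03]
    - [-1,-0.03,0.03]
    - [-1,-0.03,0.03]
  turn:
    - [0,0,0.16]
    - [0,0,0.16]
    - [0,0,0.16]
    - [0,0,0.16]
  claw: [0,0,0,0]

```text
time_s: 0.48
tool_pos: [0.3022, 0.4713, 0.2271]
ee_rot: [0.93, 3.0, -0.001]
force: [0.2, -0.5, -0.1]
grip_width: 0.043
finger_force: 0.0
```

Call:
servo_tool:
  translation:
    - [-1,0,0.03]
    - [-1,0,0.03]
    - [-1,0,0.03]
    - [-1,0,0.03]
  turn:
    - [0,0,0.16]
    - [0,0,0.16]
    - [0,0,0.16]
    - [0,0,0.16]
  claw: [0,0,0,0]

```text
time_s: 0.82
tool_pos: [0.4008, 0.403, 0.2235]
ee_rot: [1.298, 2.86, -0.002]
force: [-1.0, -0.9, -0.3]
grip_width: 0.0426
finger_force: 0.0
```

Call:
servo_tool:
  translation:
    - [-1,0.03,0.03]
    - [-1,0.03,0.03]
    - [-1,0.03,0.03]
    - [-1,0.03,0.03]
  turn:
    - [0,0,0.16]
    - [0,0,0.16]
    - [0,0,0.16]
    - [0,0,0.16]
  claw: [0,0,0,0]

```text
time_s: 1.15
tool_pos: [0.482, 0.3148, 0.2199]
ee_rot: [1.646, 2.675, -0.002]
force: [-0.2, -0.0, 0.9]
grip_width: 0.0425
finger_force: 0.0
```

Call:
servo_tool:
  translation:
    - [-1,0.07,0.03]
    - [-1,0.07,0.03]
    - [-1,0.07,0.03]
    - [-1,0.07,0.03]
  turn:
    - [0,0,0.16]
    - [0,0,0.16]
    - [0,0,0.16]
    - [0,0,0.16]
  claw: [0,0,0,0]

```text
time_s: 1.48
tool_pos: [0.5431, 0.2113, 0.2163]
ee_rot: [1.968, 2.448, -0.002]
force: [-0.4, -0.5, 0.6]
grip_width: 0.0426
finger_force: 0.0
```

Call:
servo_tool:
  translation:
    - [-1,0.11,0.03]
    - [-1,0.11,0.03]
    - [-1,0.11,0.03]
    - [-1,0.11,0.03]
  turn:
    - [0,0,0.16]
    - [0,0,0.16]
    - [0,0,0.16]
    - [0,0,0.16]
  claw: [0,0,0,0]

```text
time_s: 1.82
tool_pos: [0.5813, 0.0969, 0.2127]
ee_rot: [2.259, 2.182, -0.002]
force: [-0.2, 0.7, -0.4]
grip_width: 0.0423
finger_force: 0.0
```

Call:
servo_tool:
  translation:
    - [-1,0.15,0.03]
    - [-1,0.15,0.03]
    - [-1,0.15,0.03]
    - [-1,0.15,0.03]
  turn:
    - [0,0,0.16]
    - [0,0,0.16]
    - [0,0,0.16]
    - [0,0,0.16]
  claw: [0,0,0,0]

```text
time_s: 2.15
tool_pos: [0.5946, -0.0238, 0.2092]
ee_rot: [2.515, 1.882, -0.002]
force: [-0.4, -0.0, 0.0]
grip_width: 0.0428
finger_force: 0.0
```

```bash
python3 - <<'E'
from h import *
plan([(.585,-.13,.2,60),(.545,-.24,.2,47),(.51,-.33,.2,39),(.476,-.398,.2,32)])
E
```

```text
at [ 0.5946 -0.0238  0.2092] 73.63 t 2.15 F [-0.39 -0.04  0.04] T [0.028 0.018 0.014] w 0.042830698293032494 [-0.1   0.42  1.41 -0.    1.31  0.18]
tilt [-7.e-04 -9.e-04 -1.e+00]
[-0.872, 0.172, 0.076] turn z 0.151
[-0.961, 0.17, -0.0] turn z 0.144
[-0.747, 0.298, -0.0] turn z 0.089
[-0.577, 0.262, -0.0] turn z 0.078
```

Call:
servo_tool:
  translation:
    - [-0.87,0.17,0.08]
    - [-0.87,0.17,0.08]
    - [-0.87,0.17,0.08]
    - [-0.87,0.17,0.08]
  turn:
    - [0,0,0.15]
    - [0,0,0.15]
    - [0,0,0.15]
    - [0,0,0.15]
  claw: [0,0,0,0]

```text
time_s: 2.48
tool_pos: [0.5844, -0.1282, 0.1993]
ee_rot: [-2.718, -1.575, 0.002]
force: [0.2, -0.1, -0.3]
grip_width: 0.0429
finger_force: 0.0
```

Call:
servo_tool:
  translation:
    - [-0.96,0.17,0]
    - [-0.96,0.17,0]
    - [-0.96,0.17,0]
    - [-0.96,0.17,0]
  turn:
    - [0,0,0.145]
    - [0,0,0.145]
    - [0,0,0.145]
    - [0,0,0.145]
  claw: [0,0,0,0]

```text
time_s: 2.82
tool_pos: [0.5443, -0.2388, 0.2]
ee_rot: [2.879, 1.256, -0.001]
force: [0.2, -0.9, 0.7]
grip_width: 0.0426
finger_force: 0.0
```

Call:
servo_tool:
  translation:
    - [-0.75,0.3,0]
    - [-0.75,0.3,0]
    - [-0.75,0.3,0]
    - [-0.75,0.3,0]
  turn:
    - [0,0,0.09]
    - [0,0,0.09]
    - [0,0,0.09]
    - [0,0,0.09]
  claw: [0,0,0,0]

```text
time_s: 3.15
tool_pos: [0.5105, -0.3273, 0.1998]
ee_rot: [-2.96, -1.052, 0.0]
force: [0.4, -0.3, -0.8]
grip_width: 0.0425
finger_force: 0.0
```

Call:
servo_tool:
  translation:
    - [-0.58,0.26,0]
    - [-0.58,0.26,0]
    - [-0.58,0.26,0]
    - [-0.58,0.26,0]
  turn:
    - [0,0,0.08]
    - [0,0,0.08]
    - [0,0,0.08]
    - [0,0,0.08]
  claw: [0,0,0,0]

```text
time_s: 3.48
tool_pos: [0.4773, -0.3934, 0.1998]
ee_rot: [-3.019, -0.866, -0.0]
force: [0.1, 0.4, -0.2]
grip_width: 0.0428
finger_force: 0.0
```

```bash
python3 - <<'E'
from h import *
import pickle
d=cam('wrist');save(d,'w1');pickle.dump(d,open('w1.pkl','wb'))
plan([(.476,-.3984,.11,32)])
for q in((.524,-.342,.1),(.476,-.3984,.096)):print(proj(d,q))
E
```

```text
at [ 0.4778 -0.3926  0.1999] 32.09 t 3.5333 F [0.71 0.38 0.31] T [ 0.004  0.052 -0.062] w 0.043014475051912325 [-0.75  0.48  1.35  0.    1.31  0.26]
tilt [-0.e+00  7.e-04 -1.e+00]
[-0.039, 0.033, 0.749] turn z 0.001
[230.35147565 111.75758577]
[257.401951   191.90493318]
```

View pics/w1.png

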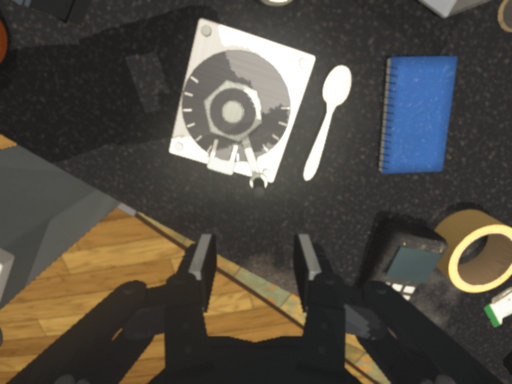

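The wrist view shows the nut near (232,112), the gate near (221,155), the lever toward the pin near (258,182). I'll enlarge it for detail.

```bash
python3 - <<'E'
from h import *
import pickle
d=pickle.load(open('w1.pkl','rb'))
im=d['image'][70:200,165:325,::-1];im=cv2.resize(im,None,fx=4.6,fy=4.6,interpolation=cv2.INTER_CUBIC);im=np.clip((im/255.)**.6*255,0,255).astype(np.uint8)
cv2.imwrite('pics/w1c.png',im)
E
```

```text
(no output)
```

View pics/w1c.png

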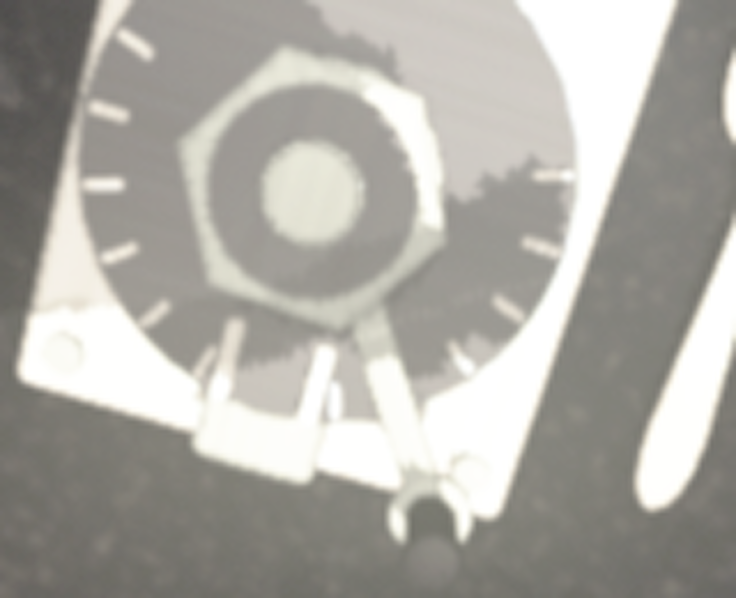

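```bash
python3 - <<'E'
from h import *
import pickle
d=pickle.load(open('w1.pkl','rb'))
f=lambda u,v,z:onz(d,165+u/4.6,70+v/4.6,z)[:2]
ang=lambda v:np.degrees(np.arctan2(v[1],v[0]))
a=f(313,192,.101);p=f(433,565,.096);b1=f(229,362,.058);b2=f(316,385,.058)
print(a,p,b1,b2,ang(p-a),np.linalg.norm(p-a),ang((b1+b2)/2-a),np.linalg.norm((b1+b2)/2-a))
for x in((290,48),(180,143),(210,285),(342,326),(443,237),(425,98)):q=f(*x,.098);print(ang(q-a)%60)
E
```

```text
[ 0.5252702  -0.34387769] [ 0.47608319 -0.40019295] [ 0.48077786 -0.34577652] [ 0.48640105 -0.36429738] -131.13469222743507 0.07477145307807707 -165.0116151905547 0.04314873193886906
40.761796372540815
42.56742685044077
42.85040160417768
42.81224595106028
42.61737935907739
40.9140572456795
```

```bash
python3 - <<'E'
from h import *
plan([(.4762,-.399,.11,31.9),(.4762,-.399,.073,31.9)])
E
```

```text
at [ 0.4778 -0.3926  0.1999] 32.09 t 3.5333 F [0.71 0.38 0.31] T [ 0.004  0.052 -0.062] w 0.043014475051912325 [-0.75  0.48  1.35  0.    1.31  0.26]
tilt [-0.e+00  7.e-04 -1.e+00]
[-0.04, 0.038, 0.749] turn z 0.002
[0.0, 0.0, 0.308] turn z -0.0
```

Call:
servo_tool:
  translation:
    - [-0.04,0.038,0.3]
    - [-0.04,0.038,0.5]
    - [-0.04,0.038,0.75]
    - [-0.04,0.038,0.9]
    - [-0.04,0.038,1]
    - [-0.04,0.038,1]
    - [-0.04,0.038,1]
  turn:
    - [0,0,0]
    - [0,0,0]
    - [0,0,0]
    - [0,0,0]
    - [0,0,0]
    - [0,0,0]
    - [0,0,0]
  claw: [0,0,0,0,0,0,0]

```text
time_s: 4.12
tool_pos: [0.4762, -0.3995, 0.0806]
ee_rot: [3.019, 0.868, 0.0]
force: [0.5, -0.6, 1.4]
grip_width: 0.0424
finger_force: 0.0
```

Call:
servo_tool:
  translation:
    - [0,0,0.06]
    - [0,0,0.06]
    - [0,0,0.06]
    - [0,0,0.06]
    - [0,0,0.06]
    - [0,0,0.06]
    - [0,0,0.06]
    - [0,0,0.06]
    - [0,0,0.06]
    - [0,0,0.06]
  turn:
    - [0,0,0]
    - [0,0,0]
    - [0,0,0]
    - [0,0,0]
    - [0,0,0]
    - [0,0,0]
    - [0,0,0]
    - [0,0,0]
    - [0,0,0]
    - [0,0,0]
  claw: [1,1,1,1,1,1,1,1,1,1]

```text
time_s: 4.95
tool_pos: [0.4756, -0.4001, 0.0734]
ee_rot: [3.02, 0.866, 0.001]
force: [1.0, 6.3, 3.5]
grip_width: 0.0098
finger_force: 58.8
```

```bash
python3 - <<'E'
from h import *
plan([(.4533,-.3619,.073,31.9)])
E
```

```text
at [ 0.4756 -0.4001  0.0734] 32.0 t 4.95 F [0.97 6.34 3.53] T [ 0.832 -0.066 -0.021] w 0.009750915777343095 [-0.76  0.62  1.45  0.    1.08  0.25]
tilt [ 5.e-04  1.e-04 -1.e+00]
[0.011, -0.368, 0.004] turn z 0.001
```

Call:
servo_tool:
  translation:
    - [-0.01,-0.04,0]
    - [-0.018,-0.08,0]
    - [-0.024,-0.12,0]
    - [-0.028,-0.16,0]
    - [-0.028,-0.2,0]
    - [-0.026,-0.24,0]
    - [-0.02,-0.28,0]
    - [-0.012,-0.32,0]
    - [0,-0.363,0]
    - [0,-0.363,0]
  turn:
    - [0,0,0]
    - [0,0,0]
    - [0,0,0]
    - [0,0,0]
    - [0,0,0]
    - [0,0,0]
    - [0,0,0]
    - [0,0,0]
    - [0,0,0]
    - [0,0,0]
  claw: [1,1,1,1,1,1,1,1,1,1]

```text
time_s: 5.78
tool_pos: [0.4504, -0.3651, 0.0735]
ee_rot: [3.018, 0.863, -0.005]
force: [-15.6, -8.1, 3.3]
grip_width: 0.0094
finger_force: 59.9
```

Call:
servo_tool:
  translation:
    - [0,0,0]
    - [0,0,0]
    - [0,0,0]
    - [0,0,0]
  turn:
    - [0,0,0]
    - [0,0,0]
    - [0,0,0]
    - [0,0,0]
  claw: [1,1,1,0.5,0,0,0]

```text
validation failed for argument at $.cl...
```

```bash
python3 - <<'E'
from h import *
o=robot.get_obs();v=o['tool_pos'][:2]-[.5248,-.343];print(np.degrees(np.arctan2(v[1],v[0])),np.linalg.norm(v))
plan([(.4533,-.3619,.2,31.9)])
E
```

```text
-163.45384934788873 0.07764790101286118
at [ 0.4504 -0.3651  0.0735] 31.93 t 5.7833 F [-15.6   -8.07   3.32] T [-1.569  2.779 -0.373] w 0.009373522227870537 [-0.74  0.54  1.58 -0.    1.02  0.27]
tilt [-0.0022 -0.0032 -1.    ]
[0.035, -0.01, -1.054] turn z 0.0
```

Call:
servo_tool:
  translation:
    - [0,0,0]
    - [0,0,0]
    - [0,0,0]
    - [0,0,0]
    - [0,0,-0.4]
    - [0,0,-0.8]
    - [0,0,-1]
    - [0,0,-1]
    - [0,0,-1]
  turn:
    - [0,0,0]
    - [0,0,0]
    - [0,0,0]
    - [0,0,0]
    - [0,0,0]
    - [0,0,0]
    - [0,0,0]
    - [0,0,0]
    - [0,0,0]
  claw: [0,0,0,0,0,0,0,0,0]

```text
time_s: 6.53
tool_pos: [0.453, -0.3637, 0.195]
ee_rot: [3.016, 0.865, 0.004]
force: [0.3, 0.5, -0.3]
grip_width: 0.0424
finger_force: 0.0
```

```bash
python3 - <<'E'
from h import *
import pickle
d=cam('wrist');pickle.dump(d,open('w2.pkl','wb'))
plan([])
q=proj(d,(.5,-.35,.09));print(q)
u,v=int(q[0])-80,int(q[1])-65;u=max(u,0);v=max(v,0);print(u,v)
im=d['image'][v:v+130,u:u+160,::-1];im=cv2.resize(im,None,fx=4.6,fy=4.6,interpolation=cv2.INTER_CUBIC);im=np.clip((im/255.)**.6*255,0,255).astype(np.uint8)
cv2.imwrite('pics/w2c.png',im)
E
```

```text
at [ 0.4524 -0.3633  0.193 ] 32.01 t 6.5833 F [ 0.28 -1.05  0.04] T [-0.005  0.036  0.064] w 0.042516677296129075 [-0.74  0.4   1.48  0.    1.26  0.27]
tilt [ 6.e-04 -5.e-04 -1.e+00]
[268.48854917 135.17780952]
188 70
```

View pics/w2c.png

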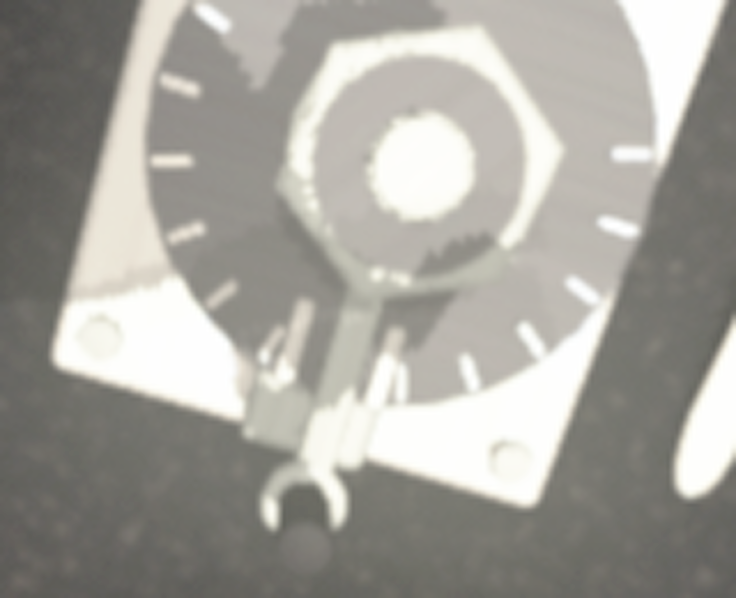

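The lever now lies between the bars, with the spindle at crop (422,165) and the pin at (305,548). I'll check the angle in numbers.

```bash
python3 - <<'E'
from h import *
import pickle
d=pickle.load(open('w2.pkl','rb'))
f=lambda u,v,z:onz(d,188+u/4.6,70+v/4.6,z)[:2]
ang=lambda v:np.degrees(np.arctan2(v[1],v[0]))
a=f(422,165,.101);p=f(305,548,.096);b1=f(292,345,.058);b2=f(388,367,.058);l=f(348,355,.066);base=f(304,497,.067)
print(a,p,b1,b2,l,base,'pin',ang(p-a),np.linalg.norm(p-a),'gate',ang((b1+b2)/2-a),'lev',ang(l-a),ang(base-a))
for x in((335,43),(483,27),(563,150),(370,290),(280,185)):q=f(*x,.098);print(ang(q-a)%60,np.linalg.norm(q-a))
E
```

```text
[ 0.52524779 -0.3436072 ] [ 0.45418492 -0.3644276 ] [ 0.48014893 -0.34510148] [ 0.48696867 -0.36485518] [ 0.48574886 -0.35522257] [ 0.45538319 -0.36356463] pin -163.6701734365139 0.074050116694258 gate -164.74308151317516 lev -163.61307131257567 -164.05754961814392
8.953479412205581 0.02500321068189162
8.149135284553864 0.02481088665373347
7.854213276369343 0.02489318806190099
10.868091523438778 0.02344832824659609
10.376661787989036 0.024722284043056802
```

```bash
python3 - <<'E'
from h import *
plan([(.525,-.3434,.14,80),(.525,-.3434,.12,129),(.525,-.3434,.069,129)])
E
```

```text
at [ 0.4524 -0.3633  0.193 ] 32.01 t 6.5833 F [ 0.28 -1.05  0.04] T [-0.005  0.036  0.064] w 0.042516677296129075 [-0.74  0.4   1.48  0.    1.26  0.27]
tilt [ 6.e-04 -5.e-04 -1.e+00]
[0.601, 0.18, 0.442] turn z -0.533
[0.0, 0.0, 0.167] turn z -0.544
[0.0, 0.0, 0.425] turn z 0.0
```

Call:
servo_tool:
  translation:
    - [0.6,0.18,0.44]
    - [0.6,0.18,0.44]
    - [0.6,0.18,0.44]
    - [0.6,0.18,0.44]
    - [0.6,0.18,0.44]
    - [0.6,0.18,0.44]
    - [0.6,0.18,0.44]
    - [0.6,0.18,0.44]
  turn:
    - [0,0,-0.53]
    - [0,0,-0.53]
    - [0,0,-0.53]
    - [0,0,-0.53]
    - [0,0,-0.53]
    - [0,0,-0.53]
    - [0,0,-0.53]
    - [0,0,-0.53]
  claw: [-0.6,-0.6,-0.6,-0.6,-0.6,-0.6,-0.6,-0.6]

```text
time_s: 7.25
tool_pos: [0.5243, -0.343, 0.1381]
ee_rot: [-2.406, -2.016, 0.001]
force: [-1.0, -0.5, 0.5]
grip_width: 0.0682
finger_force: 0.0
```

Call:
servo_tool:
  translation:
    - [0,0,0.1]
    - [0,0,0.1]
    - [0,0,0.1]
    - [0,0,0.1]
    - [0,0,0.1]
    - [0,0,0.1]
    - [0,0,0.1]
    - [0,0,0.1]
    - [0,0,0.1]
  turn:
    - [0,0,-0.546]
    - [0,0,-0.546]
    - [0,0,-0.546]
    - [0,0,-0.546]
    - [0,0,-0.546]
    - [0,0,-0.546]
    - [0,0,-0.546]
    - [0,0,-0.546]
    - [0,0,-0.546]
  claw: [-0.6,-0.6,-0.6,-0.6,-0.6,-0.6,-0.6,-0.6,-0.6]

```text
time_s: 8.0
tool_pos: [0.5245, -0.3433, 0.1272]
ee_rot: [-1.364, -2.829, -0.0]
force: [-0.8, 0.6, -0.4]
grip_width: 0.0683
finger_force: 0.0
```

```bash
python3 - <<'E'
from h import *
plan([(.525,-.3434,.069,129)])
d=cam('wrist');save(d,'w3')
plan([(.525,-.3434,.069,129)])
E
```

```text
at [ 0.5245 -0.3433  0.1272] 128.51 t 8.0 F [-0.84  0.6  -0.37] T [-0.033  0.014  0.01 ] w 0.06833723488343486 [-0.64  0.57  1.39  0.    1.18 -1.31]
tilt [-1.1e-03  9.0e-04 -1.0e+00]
[-0.003, 0.003, 0.485] turn z -0.005
at [ 0.5246 -0.3433  0.1273] 128.52 t 8.05 F [-0.57  0.71  0.4 ] T [-0.045  0.007 -0.008] w 0.06818803803498767 [-0.64  0.57  1.39  0.    1.18 -1.31]
tilt [-9.e-04  7.e-04 -1.e+00]
[-0.003, 0.002, 0.486] turn z -0.005
```

View pics/w3.png

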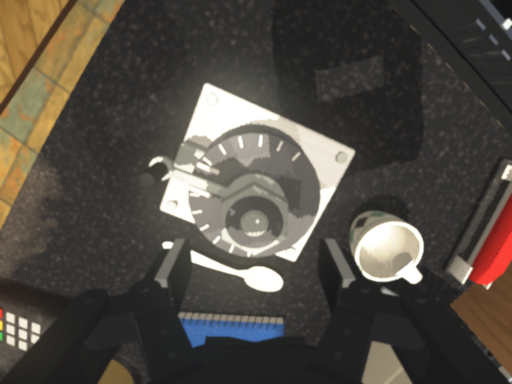

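The nut is centred between the open fingers (spindle at about (256,220), fingers at 175 and 337). Next I descend and grip it.

Call:
servo_tool:
  translation:
    - [0,0,0.25]
    - [0,0,0.4]
    - [0,0,0.48]
    - [0,0,0.48]
    - [0,0,0.48]
    - [0,0,0.48]
    - [0,0,0.48]
    - [0,0,0.48]
    - [0,0,0.48]
    - [0,0,0.48]
  turn:
    - [0,0,0]
    - [0,0,0]
    - [0,0,0]
    - [0,0,0]
    - [0,0,0]
    - [0,0,0]
    - [0,0,0]
    - [0,0,0]
    - [0,0,0]
    - [0,0,0]
  claw: [-0.6,-0.6,-0.6,-0.6,0.4,0.4,0.4,0.4,0.4,0.4]

```text
time_s: 8.88
tool_pos: [0.5249, -0.3443, 0.0722]
ee_rot: [1.357, 2.832, -0.002]
force: [-5.5, -2.8, 4.1]
grip_width: 0.0428
finger_force: 61.2
```

```bash
cat >> h.py <<'E'
def tq(n=6):
    S=[]
    for _ in range(n):
        robot.get_image('wrist');o=robot.get_obs();S.append([o['ft_torque'][2],o['joint_torque'][5],psi(o['ee_rot']),*o['force'],o['joints'][5]])
    S=np.array(S);print('Tz,J6,psi,F,j6',S.mean(0).round(3),'sd',S.std(0)[:2].round(3),'w',o['grip_width'].round(4),o['finger_force'],'z',o['tool_pos'].round(4),'t',o['time_s'])
E
python3 -c "
from h import *
tq(4)"
```

```text
Traceback (most recent call last):
  File "h.py", line 35, in tq
    S=np.array(S);print('Tz,J6,psi,F,j6',S.mean(0).round(3),'sd',S.std(0)[:2].round(3),'w',o['grip_width'].round(4),o['finger_force'],'z',o['tool_pos'].round(4),'t',o['time_s'])
                                                                                           ^^^^^^^^^^^^^^^^^^^^^
AttributeError: 'float' object has no attribute 'round'
```

Call:
servo_tool:
  translation:
    - [0,0,0]
    - [0,0,0]
    - [0,0,0]
    - [0,0,0.001]
    - [0,0,0.002]
    - [0,0,0.003]
    - [0,0,0.004]
    - [0,0,0.005]
  turn:
    - [0,0,0.04]
    - [0,0,0.08]
    - [0,0,0.12]
    - [0,0,0.16]
    - [0,0,0.2]
    - [0,0,0.24]
    - [0,0,0.28]
    - [0,0,0.28]
  claw: [0.4,0.4,0.4,0.4,0.4,0.4,0.4,0.4]

```text
time_s: 9.75
tool_pos: [0.5242, -0.3446, 0.0716]
ee_rot: [1.948, 2.464, -0.002]
force: [-11.0, -2.7, 8.0]
grip_width: 0.0432
finger_force: 61.6
```

```bash
sed -i "s/o\['grip_width'\].round(4)/round(o['grip_width'],4)/" h.py; python3 -c "
from h import *
tq(4)"
```

```text
Tz,J6,psi,F,j6 [-1.67000e-01  8.30000e-02  1.03536e+02 -1.07570e+01 -3.04400e+00
  6.80500e+00 -8.75000e-01] sd [0.041 0.264] w 0.0429 61.53114271815866 z [ 0.5242 -0.3446  0.0716] t 9.95
```

Call:
servo_tool:
  translation:
    - [0,0,0]
    - [0,0,0.001]
    - [0,0,0.002]
    - [0,0,0.002]
    - [0,0,0.003]
    - [0,0,0.003]
  turn:
    - [0,0,0.04]
    - [0,0,0.08]
    - [0,0,0.12]
    - [0,0,0.16]
    - [0,0,0.2]
    - [0,0,0.2]
  claw: [0.4,0.4,0.4,0.4,0.4,0.4]

```text
time_s: 10.45
tool_pos: [0.5237, -0.3446, 0.0712]
ee_rot: [2.31, 2.129, -0.003]
force: [-16.8, -2.9, 8.6]
grip_width: 0.0429
finger_force: 61.7
```

```bash
python3 -c "
from h import *
tq(4)"
```

```text
Tz,J6,psi,F,j6 [ -0.175   0.087  85.529 -14.655  -2.429   7.978  -0.561] sd [0.022 0.264] w 0.043 61.68529936345294 z [ 0.5237 -0.3447  0.0712] t 10.65
```

Call:
servo_tool:
  translation:
    - [0,0,0]
    - [0,0,0]
    - [0,0,0]
  turn:
    - [0,0,0]
    - [0,0,0]
    - [0,0,0]
  claw: [-0.3,-0.3,-0.3]

```text
time_s: 10.9
tool_pos: [0.5252, -0.3437, 0.0703]
ee_rot: [2.304, 2.134, 0.001]
force: [0.1, -0.5, -0.1]
grip_width: 0.0556
finger_force: 0.0
```

```bash
python3 -c "
from h import *
tq(2)
plan([(.524,-.343,.0685,85.5)])"
```

```text
Tz,J6,psi,F,j6 [ 1.0000e-03  8.0000e-03  8.5632e+01 -1.2500e-01 -3.7300e-01 -3.8000e-01
 -5.6200e-01] sd [0.003 0.001] w 0.0553 0.0 z [ 0.5251 -0.3435  0.07  ] t 11.0
at [ 0.5251 -0.3435  0.07  ] 85.64 t 11.0 F [-0.35 -0.74 -0.46] T [-0.016  0.002  0.004] w 0.05531807829379881 [-0.64  0.63  1.43  0.    1.08 -0.56]
tilt [ 7.e-04 -4.e-04 -1.e+00]
[0.004, -0.01, 0.012] turn z 0.002
```

Call:
servo_tool:
  translation:
    - [0.004,-0.01,0.01]
    - [0.004,-0.01,0.01]
    - [0.004,-0.01,0.01]
    - [0.004,-0.01,0.01]
    - [0.004,-0.01,0.01]
    - [0.004,-0.01,0.01]
  turn:
    - [0,0,0]
    - [0,0,0]
    - [0,0,0]
    - [0,0,0]
    - [0,0,0]
    - [0,0,0]
  claw: [-0.3,0.4,0.4,0.4,0.4,0.4]

```text
time_s: 11.5
tool_pos: [0.5238, -0.3428, 0.0684]
ee_rot: [2.304, 2.135, 0.0]
force: [1.3, 3.1, 2.0]
grip_width: 0.0429
finger_force: 61.5
```

Call:
servo_tool:
  translation:
    - [0,0,0]
    - [0,0,0.001]
    - [0,0,0.002]
    - [0,0,0.002]
    - [0,0,0.003]
    - [0,0,0.003]
  turn:
    - [0,0,0.04]
    - [0,0,0.08]
    - [0,0,0.12]
    - [0,0,0.16]
    - [0,0,0.2]
    - [0,0,0.2]
  claw: [0.4,0.4,0.4,0.4,0.4,0.4]

```text
time_s: 12.0
tool_pos: [0.5238, -0.3428, 0.068]
ee_rot: [2.613, 1.745, 0.0]
force: [1.0, 3.3, 2.7]
grip_width: 0.0426
finger_force: 61.5
```

```bash
python3 -c "
from h import *
tq(4)"
```

```text
Tz,J6,psi,F,j6 [-0.158  0.192 67.732  2.084  3.392  1.845 -0.25 ] sd [0.03  0.337] w 0.0431 61.46496534347534 z [ 0.5238 -0.3429  0.068 ] t 12.2
```

Call:
servo_tool:
  translation:
    - [0,0,0]
    - [0,0,0.001]
    - [0,0,0.002]
    - [0,0,0.002]
    - [0,0,0.003]
    - [0,0,0.003]
  turn:
    - [0,0,0.04]
    - [0,0,0.08]
    - [0,0,0.12]
    - [0,0,0.16]
    - [0,0,0.2]
    - [0,0,0.2]
  claw: [0.4,0.4,0.4,0.4,0.4,0.4]

```text
time_s: 12.7
tool_pos: [0.5239, -0.3429, 0.0676]
ee_rot: [2.852, 1.316, 0.001]
force: [2.6, 3.6, 0.8]
grip_width: 0.043
finger_force: 61.4
```

```bash
python3 -c "
from h import *
tq(4)"
```

```text
Tz,J6,psi,F,j6 [-0.167  0.142 49.798  3.81   3.177  0.586  0.063] sd [0.025 0.351] w 0.0427 61.3921058177948 z [ 0.5239 -0.3429  0.0676] t 12.9
```

Call:
servo_tool:
  translation:
    - [0,0,0]
    - [0,0,0.001]
    - [0,0,0.002]
    - [0,0,0.002]
    - [0,0,0.003]
    - [0,0,0.003]
  turn:
    - [0,0,0.04]
    - [0,0,0.08]
    - [0,0,0.12]
    - [0,0,0.16]
    - [0,0,0.2]
    - [0,0,0.2]
  claw: [0.4,0.4,0.4,0.4,0.4,0.4]

```text
time_s: 13.4
tool_pos: [0.5239, -0.3429, 0.0673]
ee_rot: [3.023, 0.855, 0.001]
force: [4.3, 2.3, 1.3]
grip_width: 0.0424
finger_force: 61.3
```

```bash
python3 -c "
from h import *
tq(4)"
```

```text
Tz,J6,psi,F,j6 [-0.164  0.073 31.805  4.912  2.826 -0.679  0.377] sd [0.029 0.264] w 0.0431 61.32318377494812 z [ 0.5239 -0.3429  0.0673] t 13.6
```

Call:
servo_tool:
  translation:
    - [0,0,0]
    - [0,0,0.001]
    - [0,0,0.002]
    - [0,0,0.002]
    - [0,0,0.003]
    - [0,0,0.003]
  turn:
    - [0,0,0.04]
    - [0,0,0.08]
    - [0,0,0.12]
    - [0,0,0.16]
    - [0,0,0.2]
    - [0,0,0.2]
  claw: [0.4,0.4,0.4,0.4,0.4,0.4]

```text
time_s: 14.1
tool_pos: [0.5239, -0.343, 0.0669]
ee_rot: [3.119, 0.372, 0.001]
force: [4.9, 1.9, -0.7]
grip_width: 0.0426
finger_force: 61.3
```

```bash
python3 -c "
from h import *
tq(4)"
```

```text
Tz,J6,psi,F,j6 [-0.173  0.074 13.803  5.376  2.604 -0.787  0.692] sd [0.023 0.264] w 0.043 61.26018762588501 z [ 0.5239 -0.343   0.0668] t 14.3
```

Call:
servo_tool:
  translation:
    - [0,0,0]
    - [0,0,0.001]
    - [0,0,0.002]
    - [0,0,0.002]
    - [0,0,0.003]
    - [0,0,0.003]
  turn:
    - [0,0,0.04]
    - [0,0,0.08]
    - [0,0,0.12]
    - [0,0,0.16]
    - [0,0,0.2]
    - [0,0,0.2]
  claw: [0.4,0.4,0.4,0.4,0.4,0.4]

```text
time_s: 14.8
tool_pos: [0.5239, -0.3431, 0.0665]
ee_rot: [3.139, -0.121, 0.001]
force: [5.4, 1.6, -0.9]
grip_width: 0.0429
finger_force: 61.3
```

```bash
python3 -c "
from h import *
tq(4)"
```

```text
Tz,J6,psi,F,j6 [-0.326 -0.082 -4.209  5.639  1.635 -0.756  1.006] sd [0.015 0.251] w 0.043 61.268112659454346 z [ 0.5239 -0.343   0.0665] t 15.0
```

Call:
servo_tool:
  translation:
    - [0,0,0]
    - [0,0,0]
    - [0,0,0.001]
    - [0,0,0.001]
    - [0,0,0.001]
  turn:
    - [0,0,0.02]
    - [0,0,0.04]
    - [0,0,0.06]
    - [0,0,0.08]
    - [0,0,0.08]
  claw: [0.4,0.4,0.4,0.4,0.4]

```text
time_s: 15.42
tool_pos: [0.5239, -0.3431, 0.0664]
ee_rot: [3.125, -0.314, 0.001]
force: [5.4, 1.3, -0.5]
grip_width: 0.0429
finger_force: 61.3
```

```bash
python3 -c "
from h import *
tq(6)"
```

```text
Tz,J6,psi,F,j6 [ -0.112  -0.056 -11.379   5.156   1.55   -0.696   1.131] sd [0.024 0.106] w 0.043 61.27066791057587 z [ 0.5239 -0.3431  0.0664] t 15.7167
```

```bash
python3 - <<'E'
from h import *
import pickle
d=cam('wrist');e=cam('side');f=cam('top');pickle.dump((d,e,f),open('w4.pkl','wb'));tq(6)
out=[]
for c,h in((d,60),(e,45)):
    q=proj(c,(.50,-.35,.08));print(q);u,v=max(0,int(q[0])-h),max(0,int(q[1])-h)
    print(u,v);out.append(cv2.resize(c['image'][v:v+2*h,u:u+2*h,::-1],(400,400),interpolation=cv2.INTER_CUBIC))
im=np.hstack(out);cv2.imwrite('pics/w4.png',np.clip((im/255.)**.6*255,0,255).astype(np.uint8))
E
```

```text
Tz,J6,psi,F,j6 [ -0.105  -0.122 -11.377   5.692   1.566  -0.347   1.131] sd [0.014 0.   ] w 0.0429 61.26869201660156 z [ 0.5239 -0.3431  0.0664] t 16.1667
[275.17861292 296.45162469]
215 236
[235.24371198 198.10602833]
190 153
```

View pics/w4.png

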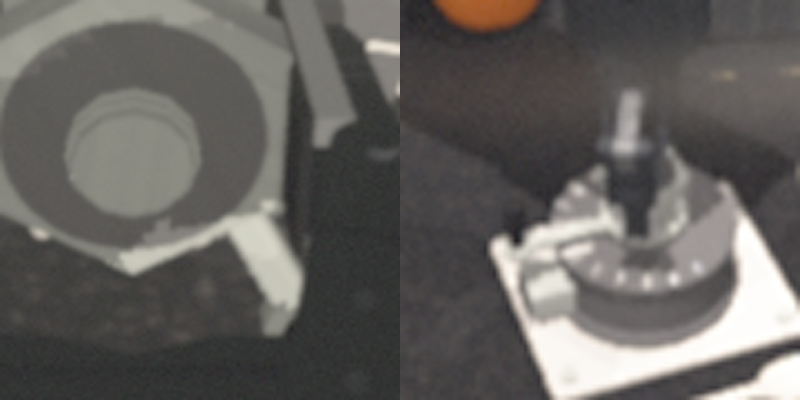

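```bash
python3 - <<'E'
from h import *
import pickle
d,e,t=pickle.load(open('w4.pkl','rb'))
f=lambda u,v,z:onz(d,215+u*.3,236+v*.3,z)[:2]
ang=lambda v:np.degrees(np.arctan2(v[1],v[0]))
a=f(133,153,.101);print('axis',a)
for x in((258,235),(270,262),(285,300)):
    q=f(*x,.066);print('lever',q,ang(q-a),np.linalg.norm(q-a))
q=f(133,270,.096);print('corner',ang(q-a),np.linalg.norm(q-a),ang(q-a)%60)
# pin in side view: dark top
s=lambda u,v,z:onz(e,190+(u-400)*.225,153+v*.225,z)[:2]
for x in((514,212,.096),(520,260,.066),(548,285,.05)):q=s(*x);print('side',q,ang(q-[.524,-.343]),np.linalg.norm(q-[.524,-.343]))
im=[]
for c,h in((t,25),(e,30)):
    q=proj(c,(.47,-.36,.08));u,v=int(q[0])-h,int(q[1])-h;print(u,v,2*h/400);im.append(cv2.resize(c['image'][v:v+2*h,u:u+2*h,::-1],(400,400),interpolation=cv2.INTER_CUBIC))
cv2.imwrite('pics/w5.png',np.clip((np.hstack(im)/255.)**.5*255,0,255).astype(np.uint8))
E
```

```text
axis [ 0.52693224 -0.34409172]
lever [ 0.47885486 -0.35799916] -163.8663222011282 0.05004848553837285
lever [ 0.47213859 -0.35925427] -164.53212674827816 0.05685285227225937
lever [ 0.46242375 -0.36072936] -165.53779342623977 0.06661948128483364
corner 168.74217747439133 0.02456998556290797 48.742177474391326
side [ 0.45288991 -0.37116672] -158.3914729756524 0.07648534626704784
side [ 0.45383804 -0.3774197 ] -153.86858849856267 0.07814995665335613
side [ 0.46784187 -0.38219976] -145.08400996105127 0.06848618174824916
237 200 0.125
193 171 0.15
```

View pics/w5.png

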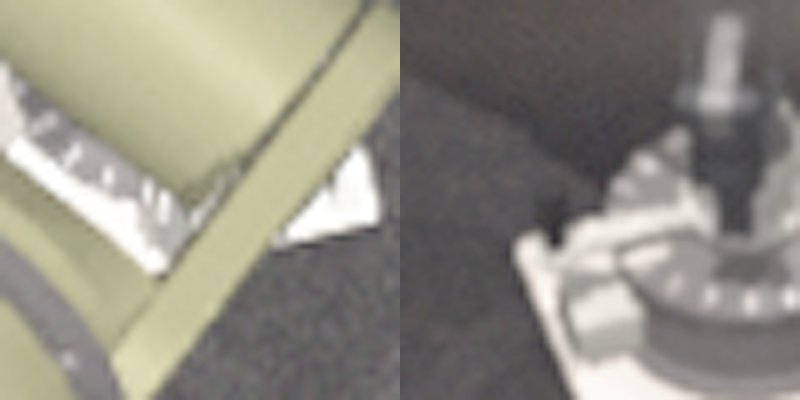

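Call:
servo_tool:
  translation:
    - [0,0,0]
    - [0,0,0]
    - [0,0,0]
    - [0,0,0]
  turn:
    - [0,0,0.01]
    - [0,0,0.02]
    - [0,0,0.03]
    - [0,0,0.04]
  claw: [0.4,0.4,0.4,0.4]

```text
time_s: 16.5
tool_pos: [0.5239, -0.3431, 0.0663]
ee_rot: [3.114, -0.409, 0.001]
force: [5.1, 0.5, -1.1]
grip_width: 0.043
finger_force: 61.3
```

```bash
python3 -c "
from h import *
print(robot.get_obs()['ft_torque'],robot.get_obs()['joint_torque'])
tq(5)"
```

```text
[ 0.09272629 -0.8721869   0.51221232] [ -3.00790742 -68.48630905 -30.43066621  -0.4884411    0.85918117
   0.15745351]
Tz,J6,psi,F,j6 [  0.234   0.285 -14.972   5.645   1.013  -0.872   1.194] sd [0.075 0.135] w 0.0433 61.235257387161255 z [ 0.5239 -0.3431  0.0664] t 16.75
```

Call:
servo_tool:
  translation:
    - [0,0,0]
    - [0,0,0]
  turn:
    - [0,0,0.01]
    - [0,0,0.02]
  claw: [0.4,0.4]

```text
time_s: 16.92
tool_pos: [0.5239, -0.3431, 0.0663]
ee_rot: [3.107, -0.458, 0.001]
force: [5.6, 0.9, -1.5]
grip_width: 0.0431
finger_force: 61.3
```

```bash
python3 -c "
from h import *
for i in range(5):
  o=robot.get_obs();print(o['time_s'],o['ft_torque'][2].round(3),o['joint_torque'][5].round(3),round(psi(o['ee_rot']),2),o['joint_vel'][5].round(3));robot.get_image('wrist')"
```

```text
16.9167 0.691 0.15 -16.76 0.19
16.9667 0.273 0.077 -16.84 -0.029
17.0167 0.17 0.476 -16.77 -0.013
17.0667 0.174 0.248 -16.75 -0.004
17.1167 0.136 0.173 -16.75 -0.0
```

Call:
servo_tool:
  translation:
    - [0,0,0]
    - [0,0,0]
    - [0,0,0]
    - [0,0,0]
  turn:
    - [0,0,0.0015]
    - [0,0,0.003]
    - [0,0,0.0045]
    - [0,0,0.006]
  claw: [0.4,0.4,0.4,0.4]

```text
time_s: 17.5
tool_pos: [0.5239, -0.3431, 0.0663]
ee_rot: [3.105, -0.472, 0.001]
force: [5.0, 0.8, -1.7]
grip_width: 0.0428
finger_force: 61.2
```

```bash
python3 -c "
from h import *
for i in range(4):
  o=robot.get_obs();print(o['time_s'],o['ft_torque'][2].round(3),o['joint_torque'][5].round(3),round(psi(o['ee_rot']),2),o['joint_vel'][5].round(3));robot.get_image('wrist')"
```

```text
17.5 0.553 0.504 -17.27 0.026
17.55 0.579 0.501 -17.27 -0.003
17.6 0.526 0.532 -17.27 -0.0
17.65 0.526 0.492 -17.26 0.001
```

The slow tightening reading is 0.55 N m, inside the 0.45–0.6 band. Releasing and lifting clear.

Call:
servo_tool:
  translation:
    - [0,0,0]
    - [0,0,0]
    - [0,0,0]
    - [0,0,0]
    - [0,0,-0.3]
    - [0,0,-0.6]
    - [0,0,-0.9]
    - [0,0,-1]
    - [0,0,-1]
    - [0,0,-1]
  turn:
    - [0,0,0]
    - [0,0,0]
    - [0,0,0]
    - [0,0,0]
    - [0,0,0]
    - [0,0,0]
    - [0,0,0]
    - [0,0,0]
    - [0,0,0]
    - [0,0,0]
  claw: [-0.4,-0.4,-0.4,-0.4,-0.4,-0.4,-0.4,-0.4,-0.4,-0.4]

```text
time_s: 18.53
tool_pos: [0.5236, -0.3431, 0.1864]
ee_rot: [3.105, -0.478, 0.001]
force: [0.4, 0.7, -0.9]
grip_width: 0.0597
finger_force: 0.0
```

```bash
python3 - <<'E'
from h import *
import pickle
d=cam('wrist');pickle.dump(d,open('w6.pkl','wb'));plan([])
q=proj(d,(.49,-.35,.09));u,v=max(0,int(q[0])-65),max(0,int(q[1])-65);print(u,v)
im=cv2.resize(d['image'][v:v+130,u:u+130,::-1],(598,598),interpolation=cv2.INTER_CUBIC);print(im.shape)
cv2.imwrite('pics/w6.png',np.clip((im/255.)**.6*255,0,255).astype(np.uint8))
E
```

```text
at [ 0.5232 -0.3428  0.1852] -17.5 t 18.5833 F [-0.13  0.62 -1.33] T [0.027 0.032 0.036] w 0.05962493765517499 [-0.64  0.51  1.34 -0.    1.29  1.24]
tilt [-1.3e-03  9.0e-04 -1.0e+00]
207 157
(598, 598, 3)
```

View pics/w6.png

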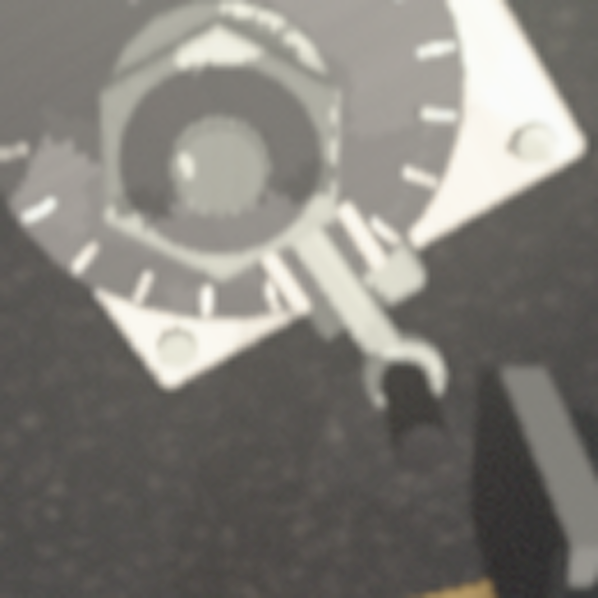

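The lever lies between the two bars (bars at crop (287,283) and (362,235), pin at (415,445)). I'll run a quick number check and hand in.

```bash
python3 - <<'E'
from h import *
import pickle
d=pickle.load(open('w6.pkl','rb'))
f=lambda u,v,z:onz(d,207+u/4.6,157+v/4.6,z)[:2]
ang=lambda v:np.degrees(np.arctan2(v[1],v[0]))
a=f(220,166,.101);b=(f(287,283,.059)+f(362,235,.059))/2
L=ang(f(415,450,.096)-a)
print(L,ang(b-a))
if abs(L-ang(b-a))<6: print(robot.hand_in())
E
```

```text
-165.29297809711107 -165.42014600859682
the job is handed in; nothing more can be done
None
```

The job is handed in: the lever points about 0.1° from the middle of the index gate by the last wrist picture, and the jam nut read about 0.55 N m just before I released it and lifted the gripper clear.

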